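Jog the glaze turntable round and unload the vase onto the kiln shelf

ROBOT

A 6-joint arm with a two-finger parallel gripper is mounted at the origin on the work surface. World frame = base frame: x ahead of the robot, y to its left, z up, the work surface at z = 0. Lengths are in mm, angles in rad, forces in N, time in s.
With the tool pointing down it reaches from about 350 to 875 mm from the base axis. Payload 4.2 kg.
Tool frame: the origin (TCP) lies midway between the tips of the shut fingers; the grasp point (between the pads) lies 19 mm behind it (arm.grip_depth is the distance from the TCP to the grasp point, in mm); z points along the fingers, x is the direction in which the jaws open and shut, and the axes are right-handed (so a half turn about z gives the same grasp; the last joint's range is limited). The gripper opens to 85 mm and grips with 20 to 120 N. Pads are 22 mm wide; open, the fingers measure 114 mm over their backs; the gripper's body (76 mm by 85 mm) begins 54 mm behind the grasp point. The pads swing forward as they close: fully open they stand 13 mm farther back than shut.
Start: joints at [1.389, 0.385, 0.008, 0, -1.194, -0.259], TCP at [266.631, 565.25, 231.312] pointing down, gripper open.
Joint ranges: [-3.14, 3.14], [-1.21, 2.06], [-1.07, 1.41], [-3.16, 2.05], [-2.99, -0.16], [-3.1, 3.1]. Speed limits (rad/s): [2.79, 2.79, 3.14, 3.14, 3.14, 3.14].

INTERFACE

Orientations are given as a unit quaternion [x, y, z, w].
In Python, from bench import arm, eyes, find_in, silhouettes gives the robot as it stands. The module is installed in compiled form; this text tells all that it offers.
- The arm moves only by the tool play_rows, never from a script. Its arguments are lists of equal length, an entry for each row: "offset": the shift along the world's x, y, z in mm, a list of three; "turn": the turn about the world's z in rad. In form: {"offset": [[x, y, z], ...], "turn": [turn, ...]}. A call has 1 to 12 rows; each row shifts and turns the pose as measured when the row begins; what a row does not reach is not made up. A row lasts 1/10 s, in which the tool goes at most 50 mm and 8.59 degrees, less where a joint would pass 70% of its speed; a pose out of reach is approached as far as the arm can. A call is refused whole if a number of a shift passes 50 or a number of a turn 0.15, either way. A call with a gripper value outside its range is refused whole. "grip" is the gripper's target within -1 to 1 (fully open at 1, half-way at 0, shut at -1), set as the call begins (left out, the last holds). The fingers move at their own pace and stop on an object; the grip force is fixed at half the most. Time passes only in rows, so rows that do not move let the fingers close. It gives the time, the measured TCP pose, the force and the opening at its end, in the units of the state.
- arm.read_state(): the state, without advancing time (a new reading comes with each control period).
- eyes.get_image(name): name is "scene" or "top" or "wrist"; returns (picture, depth): 480x640x3 uint8, red, green, blue; 480x640 float32, mm along the optical axis (not along the pixel's ray), 0 where there is no reading.
- eyes.camera_params(name): a dict with "camera_matrix" (3x3 intrinsics, pixels), "camera_from_world" (4x4, takes a point from world to camera coordinates). Camera axes: x right, y down, z forward; pixel columns grow to the right and rows downward; lengths in mm; the calibration is good to about 2 mm. A picture is of the moment at which its call begins: read the wrist's pose just before it. camera_params takes no time and is no camera call; for the wrist camera it gives the pose at the moment of the call.
- arm.job_done(): hands the job in, once; it reports no verdict.
Trained networks look in the newest picture that a camera, given by its name, has taken for a name from the list of things; names that differ only in an ending like _2 or _b are one class to them, and where a whole thing is asked for, a point or a joint stands for the part that bears it (a point fixed in the world has none). Each returns a list of dicts, best first, with "score" (0 to 1); they miss things now and then, are a little off and sometimes report something else, mostly with a low value. They report only what shows in the picture. A call takes as long as a camera call. They do not tell look-alikes from the thing itself.
- find_in(camera, query): "bbox" ([centre column, centre row, width, height] in pixels, round what is visible of it).
- silhouettes(camera, query): "mask" (480x640 bool, what is visible of it) and "bbox" ([centre column, centre row, width, height] in pixels, round what is visible of it).
The state is a dict: "clock": time; "joints": joint angles; "joint_vel": joint speeds; "joint_efforts": joint torques, N m; "position": TCP position; "ee_rot": TCP orientation; "contact_force": force on the tool from outside, world axes, zero at the start; "wrist_torque": the same for the moment, N m; "gripper_width": finger opening in mm.
Only numpy, scipy, OpenCV 4.12 (cv2) and the standard library are available. Lean on these libraries where they do the work, as an engineer would, in place of code of your own. Each camera call takes 0.05 s, during which the arm holds its last target. There are 200 camera calls.

TASK

Push the spring-centred jog lever on the front rail of the glaze-spraying turntable to the left (seen from the robot) and hold it over until the disc has carried the narrow-necked vase out from under the clear hood to the front, then let the lever spring back so that the disc stops; never push it to the right, which sets off the wash-down spray. Lift the vase off and set it down upright on the free end of the kiln shelf, without dropping it. Turn the disc only by the lever, do not force the machine, and leave the other pots standing as they are.

Things in the scene. Friction and masses are not known exactly. Their poses are not given: they have to be found in the camera images.
- machine: Spraying turntable, fixed to the table. Origin: on the table, on the disc's vertical axis; z up, -x its open front (towards the robot), +y its left seen from there; yaw within 0.12 of the world's. Grey housing 280 x 286 mm, 75 high, front face at x = -135 mm. A clear hood covers the rear half, a rail with the jog switch runs along the front.
- hood_edge (a point): Middle of the top front edge of the clear splash hood (axes as the machine's), 272 mm above the table. The hood reaches from 4 mm in front of here to 135 mm behind, 146 mm to either side, down to the housing; open only at the front.
- rail_mid (a point): Middle of the 16 mm steel rail along y (axes as the machine's; 190 mm in front of the disc's axis, 45 mm above the table; 260 mm long). A black pod (50 x 64 mm, top 65 mm above the table) is clamped on it, its centre up to 70 mm either way along y. Its place is not reported: look, or feel along the rail for its lever, which stands straight above the rail.
- jog (a joint): Lean of the switch's lever: 0 upright, + to the machine's +y (left: runs the disc), - to the right (wash-down; forbidden), hard stops at +-0.45 rad. Pivot 65 mm above the table at the pod's centre; 12 mm shaft, black grip 20 mm thick from 105 to 155 mm above the table. A spring centres it: about 5 N at the grip half-way, 10 N at the stop (27 mm sideways at 60 mm above the pivot), then rigid.
- disc: Aluminium disc 250 mm across, top 100 mm above the table; origin on its axis at its underside. While the lever is held fully left, a geared motor turns it steadily at about 0.5 rad/s, clockwise seen from above (its front edge moves to the left); let go, a brake stops and holds it within 0.1 rad. It never runs the other way.
- vase: The pot to unload: narrow-necked unglazed ceramic bottle vase, 140 mm tall, 0.15 to 0.3 kg. Origin: centre of its foot, z up. Foot 52 mm across, belly 68 mm at 26 to 44 mm up, narrowing to a straight neck 28 mm across from 88 to 130 mm, lip 35 mm at the top. Starts on the disc under the hood, 60 to 95 mm from the axis.
- beaker: Same ceramic: straight open beaker, 66 mm across, 85 mm tall, standing on the disc. Origin: centre of its foot. It rides round with the disc and stays on it.
- bowl: Same ceramic: open bowl, 84 mm across, 50 mm tall, standing on the disc. Origin: centre of its foot. It rides round with the disc and stays on it.
- kiln_shelf: Flat beige kiln shelf, 280 (x) x 180 (y) x 20 mm, fixed on the table to the left or to the right of the machine. Origin: centre of its underside, so its top is at z = 20 mm. Its -x half (nearer the robot) is empty: the free end. Two cups stand near its +x end.
- cup_a: Ceramic cup, 68 mm across, 80 mm tall, standing on the kiln shelf about 85 mm towards +x from its centre. Origin: centre of its foot. To be left alone.
- cup_b: The other such cup on the kiln shelf, beside the first. To be left alone.
Not all that is in view belongs to the job. What is shaped like the beaker but red or turquoise is not meant.

How it is judged (in metres and radians):
On the way, in this order (a step that is already met when the one before it is completed fails the run):
1. the jog lever is held over to the left, against its spring (value of joint jog above 0.3 rad), for 0.5 s.
2. the vase stands on the disc out at the front, clear of the hood, the switch is back at its centre and the disc has stopped (x of vase in the frame of machine below -0.04 m and horizontal distance between vase and machine below 0.11 m and z of vase in the frame of machine below 0.106 m and angle between vase's own z axis and vertical below 0.1 rad and value of joint jog between -0.12 and 0.12 rad and angular speed of disc below 0.05 rad/s), for 0.2 s.
At the end, for the whole second after the job is handed in: The vase stands upright (0.08 rad) and still, whole foot on the shelf's free (-x) half (centre at most 10 mm past the middle); switch centred (0.12 rad), disc at rest; beaker and bowl upright on the disc; both cups within 20 mm of their starts (x of vase in the frame of kiln_shelf between -0.118 and 0.01 m and y of vase in the frame of kiln_shelf between -0.068 and 0.068 m and height (world z) of vase between 0.015 and 0.025 m and angle between vase's own z axis and vertical below 0.08 rad and linear speed of vase below 0.02 m/s and value of joint jog between -0.12 and 0.12 rad and angular speed of disc below 0.05 rad/s and horizontal distance between each of beaker, bowl and machine below 0.115 m and z of each of beaker, bowl in the frame of machine above 0.095 m and angle between each of beaker, bowl's own z axis and vertical below 0.1 rad and distance of each of cup_a, cup_b from where it was at the start of the episode below 0.02 m); the robot touches nothing.
It fails at once if the robot touches the disc (turns it by hand) (contact force between any of the fingers, the arm and disc above 1 N).
It fails at once if the machine (housing, rail, hood) is struck or forced with more than 30 N (contact force between any of the fingers, the arm and machine above 30 N).
It fails at once if the vase is dropped (falls free, more than about 6 mm) or knocked over (contact force between the fingers and vase below 0.1 N and linear speed of vase above 0.35 m/s).
It fails at once if beaker, bowl or a cup is knocked over (angle between any of beaker, bowl, cup_a, cup_b's own z axis and vertical above 0.35 rad).
It fails at once if the lever is pushed to the right (wash-down spray set off) (value of joint jog below -0.2 rad).
It also fails if it takes over 69 s, if anything falls off the work surface, if the arm or the gripper's body presses on something with over 40 N, if the wrist force passes 120 N, or if a joint passes its speed limit or range.

## Working session

There is one attempt and no reset: what is moved stays moved. The work goes in short steps, Python scripts to look and compute and a tool call to move; the robot and the scene stay as the last step left them, time stands still between calls to the robot, and variables do not carry over. Pictures are saved under pics/ and viewed, on a budget of 10 in all, crops included, one or two more only if the job needs it, and the job is handed in when it is done.

Besides the shell and the picture viewer there is one more tool, called after ">>>" in YAML: its name, and indented under it one key for each argument. play_rows: Moves the arm, as the interface text tells. Its arguments: {"type":"object","properties":{"offset":{"type":"array","items":{"type":"array","items":{"type":"number"}}},"turn":{"type":"array","items":{"type":"number"}},"grip":{"type":"number"}},"required":["offset","turn"]}

```bash
mkdir -p pics
cat > h.py <<'E'
import numpy as np, cv2
from bench import arm, eyes, find_in, silhouettes
def shot(n, save=None):
    p,d=eyes.get_image(n); c=eyes.camera_params(n)
    if save: cv2.imwrite('pics/'+save+'.png',p[:,:,::-1])
    return p,d,np.array(c['camera_matrix']),np.array(c['camera_from_world'])
def cloud(d,K,T):
    v,u=np.mgrid[:480,:640]
    P=np.stack([(u-K[0,2])/K[0,0]*d,(v-K[1,2])/K[1,1]*d,d,np.ones_like(d)],-1)
    W=P@np.linalg.inv(T).T; W=W[...,:3]; W[d<=0]=np.nan; return W
def proj(P,K,T):
    q=(T[:3]@np.append(P,1)); q=K@q; return q[:2]/q[2]
E
python3 - <<'E'
from h import *
s=arm.read_state(); print(s)
for n in ('scene','top'):
    p,d,K,T=shot(n,n); W=cloud(d,K,T); np.savez(n+'.npz',p=p,d=d,K=K,T=T)
    print(n,np.linalg.inv(T)[:3,3],np.linalg.inv(T)[:3,2])
    for q in ('machine','hood_edge','rail_mid','jog','disc','vase','beaker','bowl','kiln_shelf','cup_a'):
        for r in silhouettes(n,q)[:4]:
            m=r['mask']; w=W[m]; w=w[~np.isnan(w[:,0])]
            print(q,round(r['score'],2),np.round(r['bbox']),np.round(np.nanmedian(w,0)) if len(w) else None, np.round(np.percentile(w,[3,97],axis=0)).tolist() if len(w) else None)
E
```

```text
{'clock': 0.0, 'joints': array([ 1.38857093e+00,  3.85554480e-01,  6.62431270e-03, -5.01483939e-04,
       -1.19400243e+00, -2.58604272e-01]), 'joint_vel': array([-0.00120761, -0.00033773,  0.00125299,  0.00063439, -0.00088645,
        0.00058058]), 'joint_efforts': array([ 2.75539869e-04, -3.92291665e+01,  1.88399470e+01,  4.18615267e+00,
       -4.68946571e-03, -6.28315917e-06]), 'position': array([266.41128987, 564.72753005, 230.22187885]), 'ee_rot': array([-5.35323282e-01,  8.44646546e-01, -6.25188448e-04, -8.96861846e-04]), 'contact_force': array([-0.08995482, -0.2940905 , -0.38237202]), 'wrist_torque': array([0.02364439, 0.03646489, 0.0131954 ]), 'gripper_width': 85.33751337795938}
scene [ 277.3313206  -580.56173856 1327.97340085] [ 0.18561308  0.45326192 -0.87183795]
machine 0.61 [371. 253. 202. 210.] [664. -54. 108.] [[475.0, -168.0, 37.0], [779.0, 118.0, 274.0]]
hood_edge 0.73 [371. 252. 208. 208.] [664. -53. 107.] [[465.0, -168.0, 36.0], [779.0, 118.0, 274.0]]
hood_edge 0.25 [361. 264. 103. 101.] [623. -33. 100.] [[518.0, -140.0, 94.0], [698.0, 75.0, 107.0]]
rail_mid 0.67 [
[... 2005 characters left out ...]
0, 88.0]]
beaker 0.73 [314. 219. 139. 175.] [660. -20. 266.] [[459.0, -162.0, 53.0], [778.0, 113.0, 274.0]]
beaker 0.7 [275. 333.  25.  28.] [354.  92.  19.] [[327.0, 59.0, -1.0], [385.0, 118.0, 88.0]]
beaker 0.69 [293. 231.  27.  32.] [597.  35. 123.] [[561.0, 5.0, 100.0], [621.0, 63.0, 188.0]]
bowl 0.84 [346. 229.  28.  35.] [601. -97. 123.] [[562.0, -131.0, 101.0], [633.0, -61.0, 153.0]]
kiln_shelf 0.74 [436. 267.  71. 114.] [ 486. -329.   20.] [[378.0, -416.0, 12.0], [644.0, -245.0, 27.0]]
cup_a 0.89 [460. 229.  28.  28.] [ 603. -389.   60.] [[570.0, -409.0, 21.0], [628.0, -348.0, 103.0]]
cup_a 0.56 [425. 231.  31.  28.] [ 595. -302.   56.] [[561.0, -324.0, 21.0], [620.0, -264.0, 103.0]]
```

Run:
```python
from h import *
a=cv2.imread('pics/scene.png')[150:480,180:520]; b=cv2.imread('pics/top.png')[120:370,200:500]
cv2.imwrite('pics/s1.png',cv2.resize(a,(618,600),interpolation=cv2.INTER_CUBIC)); cv2.imwrite('pics/t1.png',cv2.resize(b,(720,600),interpolation=cv2.INTER_CUBIC))
z=np.load('top.npz'); W=cloud(z['d'],z['K'],z['T'])
zs=np.load('scene.npz'); Ws=cloud(zs['d'],zs['K'],zs['T'])
def box(W,x,y,zz):
    m=(W[...,0]>x[0])&(W[...,0]<x[1])&(W[...,1]>y[0])&(W[...,1]<y[1])&(W[...,2]>zz[0])&(W[...,2]<zz[1]); return W[m]
for n,w in(('top',W),('scene',Ws)):
    r=box(w,(400,500),(-200,150),(70,165)); print(n,'lever',len(r),np.round(r[::max(1,len(r)//25)]).tolist())
    r=box(w,(400,500),(-200,150),(57,70)); print('pod',len(r),np.round([r.min(0),r.max(0)]) if len(r) else 0)
    r=box(w,(400,480),(-200,150),(45,57)); 
    if len(r):print('rail',len(r),np.polyfit(r[:,1],r[:,0],1),r.min(0),r.max(0))
    r=box(w,(480,820),(-250,250),(262,285)); q=r[:,:2].astype(np.float32); print('hood',len(r),cv2.minAreaRect(q))
    r=box(w,(300,720),(-480,-200),(14,26)); q=r[:,:2].astype(np.float32); print('shelf',len(r),cv2.minAreaRect(q))
    r=box(w,(480,820),(-170,150),(95,104)); q=r[:,:2].astype(np.float32); print('disc',len(r),cv2.minEnclosingCircle(q))
```

```text
top lever 390 [[500.0, 36.0, 79.0], [499.0, -6.0, 80.0], [499.0, 93.0, 74.0], [498.0, 54.0, 77.0], [497.0, 16.0, 71.0], [497.0, 98.0, 74.0], [496.0, 61.0, 75.0], [495.0, 24.0, 75.0], [494.0, 91.0, 76.0], [493.0, 49.0, 72.0], [492.0, 91.0, 75.0], [491.0, 54.0, 75.0], [489.0, 79.0, 75.0], [487.0, 84.0, 70.0], [457.0, 2.0, 71.0], [454.0, -27.0, 71.0], [447.0, -10.0, 154.0], [445.0, -12.0, 152.0], [442.0, -12.0, 153.0], [440.0, -12.0, 155.0], [438.0, -12.0, 157.0], [435.0, -14.0, 158.0], [433.0, -12.0, 151.0], [432.0, -17.0, 72.0], [429.0, -22.0, 70.0], [425.0, -9.0, 72.0]]
pod 418 [[ 413. -173.   57.]
 [ 500.  102.   70.]]
rail 553 [-7.30179528e-02  4.43431160e+02] [ 400.08228668 -174.4054961    45.0212746 ] [479.95524884  85.59782283  56.95486402]
hood 8395 ((716.9558715820312, -16.47161865234375), (154.36126708984375, 291.5588073730469), 6.222249984741211)
shelf 6004 ((545.2808227539062, -335.2529602050781), (181.3397979736328, 347.4454040527344), 87.54732513427734)
disc 3475 ((651.4004516601562, -25.4169864654541), 143.0506134033203)
scene lever 517 [[499.0, 104.0, 75.0], [487.0, 98.
[... 303 characters left out ...]
0, 113.0], [450.0, -10.0, 107.0], [440.0, -18.0, 118.0], [430.0, 5.0, 72.0], [434.0, -11.0, 95.0], [440.0, -14.0, 90.0], [448.0, -13.0, 76.0], [498.0, -35.0, 75.0], [428.0, -12.0, 74.0], [436.0, -18.0, 75.0], [428.0, -19.0, 72.0]]
pod 474 [[ 413. -174.   57.]
 [ 500.   97.   70.]]
rail 726 [-7.29319521e-02  4.42762398e+02] [ 400.58857029 -173.41151264   45.0269937 ] [479.90576563  89.55791671  56.98454986]
hood 8098 ((709.4927368164062, -15.062255859375), (142.31307983398438, 294.52313232421875), 6.289244651794434)
shelf 9209 ((545.39501953125, -333.07666015625), (181.36041259765625, 347.9242248535156), 87.96039581298828)
disc 4563 ((671.4760131835938, -36.7288818359375), 165.21792602539062)
```

View pics/s1.png

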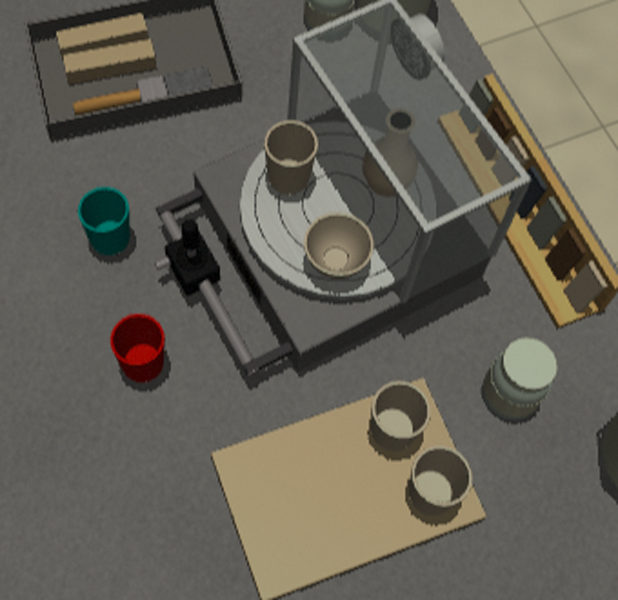

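View pics/t1.png

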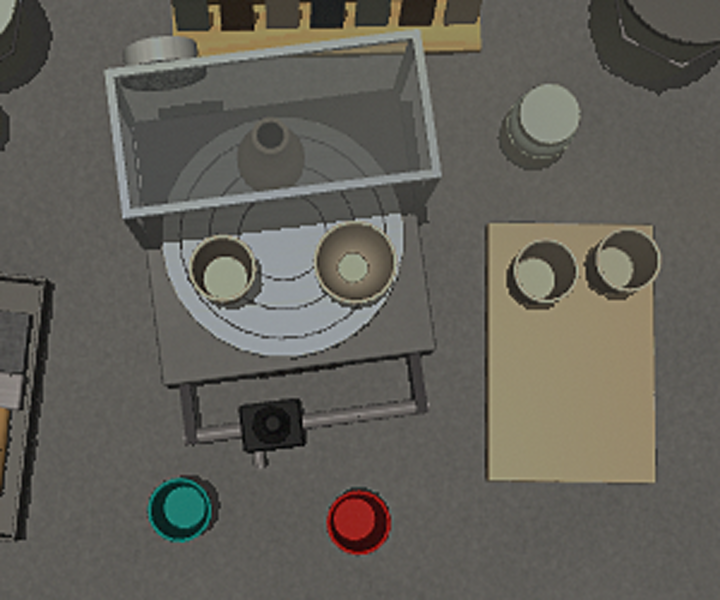

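Run:
```python
from h import *
from scipy.optimize import least_squares
for n in('top','scene'):
    z=np.load(n+'.npz'); W=cloud(z['d'],z['K'],z['T']).reshape(-1,3); W=W[~np.isnan(W[:,0])]
    X,Y,Z=W.T
    m=(Z>46)&(Z<57)&(abs(X-443+.1*(Y+12))<14)&(Y>-165)&(Y<85)&(abs(Y+12)>40); f=np.polyfit(Y[m],X[m],1); print(n,'rail',m.sum(),f, Y[m].min(),Y[m].max())
    m=(Z>262)&(Z<285)&(X>560); print('hood',cv2.boxPoints(cv2.minAreaRect(W[m][:,:2].astype(np.float32))).round().tolist())
    m=(Z>110)&(Z<165)&(X<470)&(X>410)&(abs(Y+12)<40); print('lever',m.sum(),np.median(W[m],0),W[m].min(0),W[m].max(0))
    m=(Z>97)&(Z<104)&(X>490)&(X<700)&(abs(Y+25)<135); Q=W[m]
    # outer edge by angle around guess
    c=np.array([635,-22.])
    for _ in range(4):
        a=np.arctan2(Q[:,1]-c[1],Q[:,0]-c[0]); r=np.hypot(*(Q[:,:2]-c).T)
        E=[]
        for k in np.arange(-3.1,3.1,.1):
            s=(abs(a-k)<.05)&(r<135)
            if s.sum()>3 and r[s].max()>115: E.append(Q[s][np.argmax(r[s])][:2])
        E=np.array(E); c=least_squares(lambda c:np.hypot(*(E-c).T)-125,c,loss='soft_l1').x
    print('disc',c,len(E))
    m=(Z>195)&(Z<262)&(X>640)&(X<760)&(abs(Y+25)<100); print('vase neck',m.sum(),np.median(W[m],0) if m.any() else 0)
    m=(Z>12)&(Z<27)&(X>330)&(X<555)&(Y<-225)&(Y>-450); S=W[m]; print('shelf',cv2.boxPoints(cv2.minAreaRect(S[:,:2].astype(np.float32))).round().tolist(), np.percentile(S,[1,99],axis=0).round())
    m=(Z>14)&(Z<25)&(Y<-225)&(Y>-450)&(X>350)&(X<690); print(W[m][:,0].max())
```

```text
top rail 388 [-9.91440510e-02  4.40436582e+02] -164.3903669492339 83.91069555044416
hood [[624.0, 120.0], [656.0, -170.0], [809.0, -153.0], [778.0, 137.0]]
lever 58 [440.10034787  -9.76548584 154.10795616] [430.83437283 -19.17333003 120.77417834] [ 4.49583908e+02 -5.40778667e-02  1.62794895e+02]
disc [634.15479486 -24.95705847] 38
vase neck 7 [728.20621265 -65.79570829 261.74643105]
shelf [[370.0, -422.0], [554.0, -427.0], [560.0, -243.0], [375.0, -238.0]] [[ 374. -421.   13.]
 [ 553. -243.   27.]]
653.4568445836994
scene rail 463 [-9.93700732e-02  4.39624017e+02] -164.84831306974036 84.92056343095351
hood [[623.0, 124.0], [655.0, -169.0], [796.0, -154.0], [764.0, 139.0]]
lever 128 [438.54976683 -14.0957051  148.00710568] [429.77478049 -20.41020163 110.78816804] [449.96150589   2.86259891 162.37702728]
disc [633.12788373 -24.561614  ] 38
vase neck 2 [660.4248372  -91.1535668  260.10103433]
shelf [[368.0, -418.0], [555.0, -424.0], [561.0, -243.0], [375.0, -236.0]] [[ 373. -419.   14.]
 [ 553. -242.   26.]]
653.8776318122086
```

>>> play_rows:
  offset:
    - [13,-47,0]
    - [13,-47,0]
    - [13,-47,0]
    - [13,-47,0]
    - [13,-47,0]
    - [13,-47,0]
    - [13,-47,0]
    - [13,-47,0]
    - [13,-47,0]
    - [13,-47,0]
    - [13,-47,0]
    - [13,-47,0]
  turn: [0.05,0.05,0.05,0.05,0.05,0.05,0.05,0.05,0.05,0.05,0.05,0]
  grip: -1

```text
clock: 2.3
position: [421.9, -9.8, 232.4]
ee_rot: [0.757, -0.653, 0.001, -0.005]
contact_force: [1.7, 0.1, -0.5]
gripper_width: 0.1
```

>>> play_rows:
  offset:
    - [12,-25,0]
    - [12,-25,0]
    - [0,0,-10]
    - [0,0,0]
  turn: [-0.02,-0.02,0,0]

```text
clock: 2.7
position: [446.8, -67.4, 222.9]
ee_rot: [0.74, -0.673, 0.002, -0.006]
contact_force: [-0.4, 0.3, 0.0]
gripper_width: 0.0
```

>>> play_rows:
  offset:
    - [0,0,-30]
    - [0,0,-30]
    - [0,0,-30]
    - [0,0,-15]
    - [0,0,-3]
    - [-2,12,0]
    - [-1,8,0]
    - [0,0,0]
  turn: [0,0,0,0,0,0,0,0]

```text
clock: 3.5
position: [444.6, -41.5, 115.6]
ee_rot: [0.744, -0.668, 0.005, -0.009]
contact_force: [0.3, -0.2, -0.9]
gripper_width: 0.3
```

>>> play_rows:
  offset:
    - [-0.5,6,0]
    - [-0.5,6,0]
    - [-0.5,5,0]
    - [-0.3,4,0]
  turn: [0,0,0,0]

```text
clock: 3.9
position: [443.2, -19.7, 117.5]
ee_rot: [0.744, -0.668, 0.007, -0.009]
contact_force: [0.9, -5.0, -0.6]
gripper_width: 0.1
```

>>> play_rows:
  offset:
    - [-0.3,5,0]
    - [-0.2,4,-1]
    - [0,3,-1]
  turn: [0,0,0]

```text
clock: 4.2
position: [442.2, -9.4, 116.2]
ee_rot: [0.744, -0.668, 0.008, -0.007]
contact_force: [-2.3, -7.4, 7.1]
gripper_width: -0.1
```

```bash
cat > tr.py <<'E'
from h import *
import sys
def run():
    s0=arm.read_state(); p,d,K,T=shot('scene',sys.argv[1]); W=cloud(d,K,T)
    print('t',round(s0['clock'],2),s0['position'].round(1),s0['contact_force'].round(1))
    X,Y,Z=W[...,0],W[...,1],W[...,2]
    m=(Z>130)&(Z<170)&(X>405)&(X<460)&(Y>-40)&(Y<60)
    for q in('vase','beaker','bowl'):
        for r in silhouettes('scene',q)[:3]:
            w=W[r['mask']]; w=w[~np.isnan(w[:,0])]; c=np.median(w,0)
            if c[0]>500: 
                rel=c[:2]-[633.5,-24.8]; print(q,round(r['score'],2),c.round(),np.hypot(*rel).round(),np.degrees(np.arctan2(rel[1],rel[0])).round())
run()
E
python3 tr.py a1
```

```text
t 4.2 [442.2  -9.4 116.2] [-2.3 -7.4  7.1]
vase 0.57 [679. -40. 144.] 48.0 -18.0
vase 0.52 [665. -59. 115.] 47.0 -48.0
beaker 0.75 [601.  45. 155.] 77.0 115.0
bowl 0.6 [592. -77. 126.] 67.0 -129.0
```

>>> play_rows:
  offset:
    - [0,1,0]
    - [0,0.5,0]
    - [0,0.5,0]
    - [0,0.5,0]
    - [0,0.5,0]
  turn: [0,0,0,0,0]

```text
clock: 4.9
position: [442.2, -11.1, 116.9]
ee_rot: [0.745, -0.667, 0.01, -0.003]
contact_force: [1.4, -6.7, 1.0]
gripper_width: -0.3
```

>>> play_rows:
  offset:
    - [0,2,0]
    - [0,1.5,0]
    - [0,1,0]
    - [0,1,0]
    - [0,1,0]
    - [0,1,0]
    - [0,1,0]
    - [0,1,0]
    - [0,1,0]
    - [0,1,0]
    - [0,1,0]
    - [0,1,0]
  turn: [0,0,0,0,0,0,0,0,0,0,0,0]

```text
clock: 6.1
position: [441.9, -9.4, 116.9]
ee_rot: [0.744, -0.668, 0.015, 0.008]
contact_force: [0.8, -6.4, -0.6]
gripper_width: -0.0
```

```bash
python3 tr.py a2
```

```text
t 6.1 [441.9  -9.4 116.9] [ 0.8 -6.4 -0.6]
vase 0.95 [ 656. -102.  164.] 81.0 -74.0
beaker 0.92 [659.  24. 146.] 55.0 63.0
bowl 0.95 [559.  -5. 125.] 77.0 165.0
```

>>> play_rows:
  offset:
    - [0,1,0]
    - [0,0.8,0]
    - [0,0.8,0]
    - [0,0.8,0]
    - [0,0.8,0]
    - [0,0.8,0]
    - [0,0.8,0]
    - [0,0.8,0]
    - [0,0.8,0]
    - [0,0.8,0]
    - [0,0.8,0]
    - [0,0.8,0]
  turn: [0,0,0,0,0,0,0,0,0,0,0,0]

```text
clock: 7.5
position: [441.9, -10.8, 117.4]
ee_rot: [0.744, -0.668, 0.021, 0.018]
contact_force: [2.6, -6.2, -1.2]
gripper_width: 0.1
```

```bash
python3 tr.py a3
```

```text
t 7.5 [441.9 -10.8 117.4] [ 2.6 -6.2 -1.2]
vase 0.66 [664. -58. 114.] 46.0 -47.0
vase 0.65 [ 607. -107.  172.] 87.0 -108.0
beaker 0.61 [680. -22. 134.] 46.0 3.0
bowl 0.94 [586.  47. 128.] 86.0 123.0
```

>>> play_rows:
  offset:
    - [0,1.5,0]
    - [0,1,0]
    - [0,1,0]
    - [0,1,0]
    - [0,1,0]
    - [0,1,0]
    - [0,1,0]
    - [0,1,0]
    - [0,1,0]
    - [0,1,0]
    - [0,1,0]
  turn: [0,0,0,0,0,0,0,0,0,0,0]

```text
clock: 8.8
position: [441.7, -9.8, 117.4]
ee_rot: [0.743, -0.668, 0.025, 0.027]
contact_force: [2.6, -8.1, -0.5]
gripper_width: -0.1
```

```bash
python3 tr.py a4
```

```text
t 8.8 [441.7  -9.8 117.4] [ 2.6 -8.1 -0.5]
vase 0.79 [566. -80. 172.] 87.0 -141.0
beaker 0.85 [676. -72. 141.] 64.0 -48.0
bowl 0.59 [636.  67. 128.] 92.0 89.0
```

>>> play_rows:
  offset:
    - [0,1,0]
    - [0,1,0]
    - [0,1,0]
    - [0,1,0]
    - [0,-6,0]
    - [0,-7,0]
    - [0,-7,0]
    - [0,-8,0]
    - [0,-12,0]
    - [0,-12,0]
    - [0,0,0]
    - [0,0,0]
  turn: [0,0,0,0,0,0,0,0,0,0,0,0]

```text
clock: 10.2
position: [442.4, -65.4, 117.8]
ee_rot: [0.742, -0.669, 0.027, 0.03]
contact_force: [0.2, -0.4, 0.4]
gripper_width: 0.2
```

```bash
python3 tr.py a5
python3 - <<'E'
from h import *
from scipy.spatial.transform import Rotation as R
s=arm.read_state(); print(s['position'],s['contact_force']); M=R.from_quat(s['ee_rot']).as_matrix(); print(M.round(3))
p,d,K,T=shot('top','top5'); W=cloud(d,K,T).reshape(-1,3); W=W[~np.isnan(W[:,0])]; X,Y,Z=W.T
for lo,hi in((100,130),(130,170),(185,215),(225,250)):
  for nm,w in(('top',W),('scene',cloud(*shot('scene')[1:]).reshape(-1,3))):
    m=(w[:,2]>lo)&(w[:,2]<hi)&(w[:,0]>510)&(w[:,0]<625)&(abs(w[:,1]+25)<100); q=w[m]
    if len(q): print(lo,nm,len(q),np.median(q,0).round(1),q.min(0).round(),q.max(0).round())
m=(Z>110)&(Z<165)&(X<470)&(X>410)&(Y>-30)&(Y<40); print('lever',m.sum(),np.median(W[m],0))
cv2.imwrite('pics/t5.png',cv2.resize(cv2.imread('pics/top5.png')[130:350,210:410],(546,600),interpolation=cv2.INTER_CUBIC))
E
```

```text
t 10.2 [442.4 -65.4 117.8] [ 0.2 -0.4  0.4]
vase 0.79 [553. -51. 172.] 85.0 -162.0
beaker 0.89 [669. -87. 144.] 71.0 -60.0
bowl 0.63 [663.  61. 121.] 90.0 71.0
bowl 0.35 [ 598. -288.   62.] 266.0 -98.0
[442.58211423 -64.73848471 117.89811276] [-0.38984899 -0.2916731   0.41762284]
[[ 0.106 -0.994  0.001]
 [-0.991 -0.105 -0.081]
 [ 0.08   0.008 -0.997]]
100 top 1422 [578.9  -6.3 102.2] [ 511. -125.  100.] [625.  75. 129.]
100 scene 1382 [570.2 -48.1 101.9] [ 510. -125.  100.] [625.  75. 130.]
130 top 301 [550.3 -37.6 154.9] [527. -72. 132.] [625.  57. 170.]
130 scene 436 [548.  -58.9 152.4] [526. -73. 130.] [625.  55. 170.]
185 top 23 [548.  -37.7 188. ] [544. -52. 185.] [559. -24. 205.]
185 scene 102 [553.1 -49.3 196.8] [543. -57. 185.] [575. -33. 215.]
225 top 189 [561.  -39.7 240.2] [545. -56. 233.] [577. -24. 246.]
225 scene 214 [559.7 -39.9 240.5] [543. -55. 225.] [577. -20. 247.]
lever 0 [nan nan nan]
  return _methods._mean(a, axis=axis, dtype=dtype,
  ret = um.true_divide(
```

View pics/t5.png

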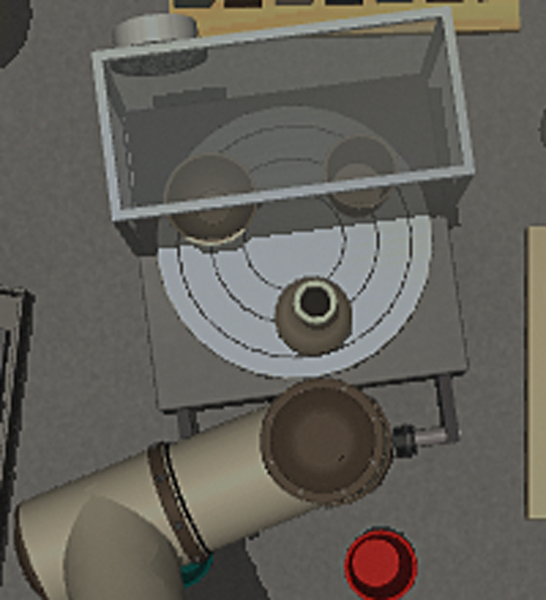

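>>> play_rows:
  offset:
    - [0,0,40]
    - [-5,-30,20]
    - [-10,-35,0]
    - [-10,-35,0]
    - [-10,-30,0]
    - [0,-10,-10]
    - [0,0,-40]
    - [0,0,-40]
    - [0,0,-30]
    - [0,0,-20]
    - [0,0,0]
  turn: [0,0,0,0,0,0,0,0,0,0,0]

```text
clock: 11.75
position: [409.0, -207.6, 36.5]
ee_rot: [0.745, -0.666, 0.031, 0.028]
contact_force: [-0.4, -0.4, -0.1]
gripper_width: -0.4
```

Run:
```python
from h import *
p,d,K,T=shot('top','top6'); W=cloud(d,K,T).reshape(-1,3); W=W[~np.isnan(W[:,0])]; X,Y,Z=W.T
m=(Z>120)&(Z<165)&(X<480)&(X>410)&(Y>-45)&(Y<40); print('lever',m.sum(),np.median(W[m],0))
m=(Z>225)&(Z<250)&(X>510)&(X<630)&(abs(Y+25)<60); print('lip',np.median(W[m],0),W[m].min(0),W[m].max(0))
```

```text
lever 50 [440.45185665  -9.82388801 154.46100271]
lip [561.08676073 -39.7101908  240.38362876] [544.93122946 -55.44317153 234.27854182] [577.28834373 -24.0445832  246.47288924]
```

>>> play_rows:
  offset:
    - [0,0,-20]
    - [0,0,-5]
    - [0,-6,0]
    - [0,-5,0]
    - [0,-4,0]
    - [0,-3,0]
    - [0,-3,0]
  turn: [0,0,0,0,0,0,0]

```text
clock: 12.5
position: [416.9, -230.2, 18.7]
ee_rot: [0.746, -0.665, 0.039, 0.023]
contact_force: [0.6, -0.0, 0.2]
gripper_width: -0.0
```

>>> play_rows:
  offset:
    - [-3,3,-12]
    - [0,1,-4]
    - [0,0,0]
  turn: [0,0,0]

```text
clock: 12.8
position: [418.2, -230.1, 13.1]
ee_rot: [0.746, -0.664, 0.045, 0.023]
contact_force: [-0.3, 0.0, -0.2]
gripper_width: 0.4
```

Run:
```python
from h import *
s=arm.read_state()
for k in('joints','joint_vel','joint_efforts','position','contact_force','wrist_torque'): print(k,s[k].round(3))
p,d,K,T=shot('scene','s6'); c=proj(s['position'],K,T).astype(int); print(c)
a=cv2.imread('pics/s6.png')[max(0,c[1]-120):c[1]+60,c[0]-120:c[0]+120]; cv2.imwrite('pics/s6c.png',cv2.resize(a,(720,540),interpolation=cv2.INTER_CUBIC))
```

```text
joints [-0.113  0.405 -0.752  0.244 -0.377  1.575]
joint_vel [-0.012 -0.047  0.023  0.025 -0.048  0.   ]
joint_efforts [-2.1000e-02 -3.0698e+01  9.6940e+00  2.0610e+00 -2.1000e-02 -3.7000e-02]
position [ 418.172 -230.081   13.072]
contact_force [-0.275  0.042 -0.208]
wrist_torque [ 0.142  0.075 -0.056]
[312 389]
```

View pics/s6c.png

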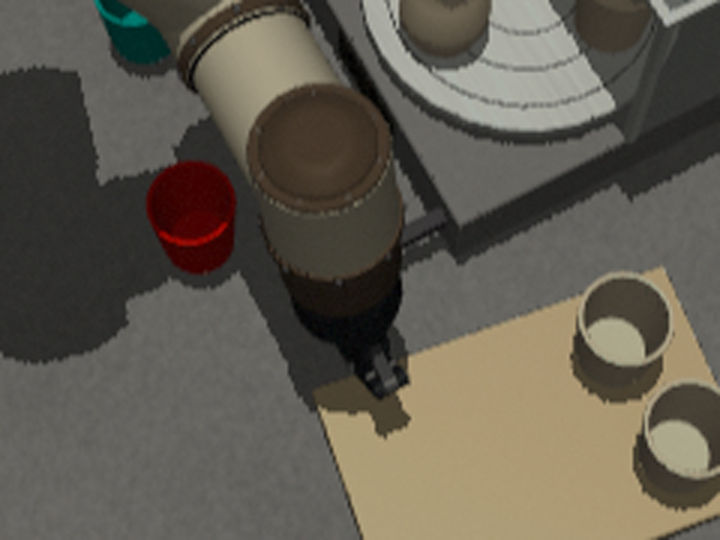

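>>> play_rows:
  offset:
    - [0,8,0]
    - [10,8,2]
    - [20,2,0]
    - [20,0,0]
    - [20,0,0]
    - [5,0,0]
    - [0,0,0]
  turn: [0,0,0,0,0,0,0]

```text
clock: 13.55
position: [498.6, -208.0, 14.6]
ee_rot: [0.747, -0.663, 0.045, 0.022]
contact_force: [0.2, -0.1, 0.0]
gripper_width: -0.1
```

```bash
cat > st.py <<'E'
from h import *
from scipy.spatial.transform import Rotation as R
s=arm.read_state(); M=R.from_quat(s['ee_rot']).as_matrix()
print(round(s['clock'],2),s['position'].round(1),'F',s['contact_force'].round(1),'J',s['joints'].round(3),'w',round(float(s['gripper_width']),1))
print('xt',M[:,0].round(3),'zt',M[:,2].round(3),'jawtilt',M[2,0].round(3),'sidetilt',M[2,1].round(3))
E
python3 st.py
```

```text
13.55 [ 498.6 -208.    14.6] F [ 0.2 -0.1  0. ] J [-0.048  0.478 -0.577  0.198 -0.481  1.564] w -0.1
xt [ 0.117 -0.988  0.097] zt [ 0.038 -0.093 -0.995] jawtilt 0.097 sidetilt -0.027
```

>>> play_rows:
  offset:
    - [0,-8,-2]
    - [0,-6,0]
    - [0,-5,0]
    - [0,-4,0]
    - [0,-4,0]
    - [0,-3,0]
  turn: [0,0,0,0,0,0]

```text
clock: 14.15
position: [495.6, -236.2, 12.7]
ee_rot: [0.746, -0.664, 0.044, 0.02]
contact_force: [-0.2, 34.5, 2.3]
gripper_width: 0.1
```

```bash
python3 st.py
```

```text
14.15 [ 495.6 -236.2   12.7] F [-0.2 34.5  2.3] J [-0.106  0.491 -0.551  0.18  -0.488  1.636] w 0.1
xt [ 0.114 -0.989  0.092] zt [ 0.038 -0.088 -0.995] jawtilt 0.092 sidetilt -0.028
```

>>> play_rows:
  offset:
    - [0,-2,0]
    - [0,-2,0]
    - [0,-2,0]
    - [0,-2,0]
    - [0,-2,0]
    - [0,-2,0]
  turn: [0,0,0,0,0,0]

```text
clock: 14.75
position: [495.6, -235.5, 12.8]
ee_rot: [0.745, -0.665, 0.042, 0.013]
contact_force: [-0.6, 15.9, 2.9]
gripper_width: -0.4
```

```bash
python3 st.py
```

```text
14.75 [ 495.6 -235.5   12.8] F [-0.6 15.9  2.9] J [-0.111  0.49  -0.542  0.15  -0.49   1.664] w -0.4
xt [ 0.111 -0.991  0.08 ] zt [ 0.046 -0.076 -0.996] jawtilt 0.08 sidetilt -0.037
```

>>> play_rows:
  offset:
    - [0,-3.5,0]
    - [0,-3.5,0]
    - [0,-3.5,0]
    - [0,-3.5,0]
    - [0,-3.5,0]
    - [0,-3.5,0]
    - [0,-3.5,0]
    - [0,-3.5,0]
    - [0,-3.5,0]
    - [0,-3.5,0]
    - [0,-3.5,0]
    - [0,-3.5,0]
  turn: [0,0,0,0,0,0,0,0,0,0,0,0]

```text
clock: 15.95
position: [495.7, -235.6, 13.2]
ee_rot: [0.743, -0.668, 0.033, -0.006]
contact_force: [1.5, 22.7, 4.2]
gripper_width: 0.0
```

```bash
python3 st.py
```

```text
15.95 [ 495.7 -235.6   13.2] F [ 1.5 22.7  4.2] J [-0.133  0.491 -0.501  0.055 -0.518  1.763] w 0.0
xt [ 0.105 -0.994  0.041] zt [ 0.057 -0.035 -0.998] jawtilt 0.041 sidetilt -0.053
```

Works; one more second brings the jaw tilt to about zero.

>>> play_rows:
  offset:
    - [0,-3.5,0]
    - [0,-3.5,0]
    - [0,-3.5,0]
    - [0,-3.5,0]
    - [0,-3.5,0]
    - [0,-3.5,0]
    - [0,-3.5,0]
    - [0,-3.5,0]
    - [0,-3.5,0]
    - [0,-3.5,0]
    - [0,6,0]
    - [0,6,0]
  turn: [0,0,0,0,0,0,0,0,0,0,0,0]

```text
clock: 17.15
position: [496.0, -222.6, 14.1]
ee_rot: [0.74, -0.671, 0.022, -0.022]
contact_force: [0.4, -0.0, 0.3]
gripper_width: -0.0
```

```bash
python3 st.py
```

```text
17.15 [ 496.  -222.6   14.1] F [ 0.4 -0.   0.3] J [-0.13   0.488 -0.476 -0.022 -0.546  1.817] w -0.0
xt [ 0.097 -0.995  0.003] zt [ 0.062  0.003 -0.998] jawtilt 0.003 sidetilt -0.062
```

>>> play_rows:
  offset:
    - [0,5,40]
    - [0,0,45]
    - [0,0,45]
    - [0,0,45]
    - [0,0,40]
    - [0,10,30]
    - [8,30,10]
    - [14,35,0]
    - [15,35,0]
    - [15,35,0]
    - [12,25,0]
    - [0,0,0]
  turn: [0,0,0,0,0,0,0,0,0,0,0,0]
  grip: 1

```text
clock: 18.35
position: [551.4, -46.6, 279.5]
ee_rot: [0.736, -0.676, 0.021, -0.02]
contact_force: [-0.1, -0.9, -0.1]
gripper_width: 85.5
```

```bash
python3 st.py
```

```text
18.35 [551.4 -46.6 279.5] F [-0.1 -0.9 -0.1] J [ 0.216  0.201 -0.136  0.013 -1.177  1.435] w 85.5
xt [ 0.085 -0.996  0.005] zt [ 0.058  0.    -0.998] jawtilt 0.005 sidetilt -0.058
```

>>> play_rows:
  offset:
    - [7,4,-8]
    - [3,2,-8]
    - [0,0,0]
    - [0,0,0]
  turn: [0,0,0,0]

```text
clock: 18.75
position: [560.3, -42.7, 260.6]
ee_rot: [0.735, -0.677, 0.02, -0.018]
contact_force: [1.1, -0.5, 0.9]
gripper_width: 85.5
```

```bash
python3 st.py
python3 - <<'E'
from h import *
p,d,K,T=shot('scene'); W=cloud(d,K,T).reshape(-1,3); X,Y,Z=W.T
for lo,hi in((190,225),(228,250)):
    m=(Z>lo)&(Z<hi)&(X>530)&(X<595)&(abs(Y+40)<30); q=W[m]; print(m.sum(),np.median(q,0).round(1) if m.any() else 0,q.min(0).round(1),q.max(0).round(1))
E
```

```text
18.75 [560.3 -42.7 260.6] F [ 1.1 -0.5  0.9] J [ 0.219  0.23  -0.146  0.014 -1.142  1.428] w 85.5
xt [ 0.082 -0.997  0.005] zt [ 0.055 -0.001 -0.999] jawtilt 0.005 sidetilt -0.054
106 [553.4 -49.4 207. ] [546.1 -54.6 190.5] [571.  -35.9 224.9]
158 [556.5 -40.2 240.9] [543.5 -56.2 229. ] [576.6 -20.3 245.7]
```

>>> play_rows:
  offset:
    - [1,2.5,-12]
    - [0.5,0.5,-15]
    - [0,0,-15]
    - [0,0,-14]
    - [0,0,-8]
    - [0,0,-2]
    - [0,0,0]
  turn: [0,0,0,0,0,0,0]

```text
clock: 19.5
position: [560.6, -41.3, 190.1]
ee_rot: [0.734, -0.679, 0.02, -0.019]
contact_force: [-0.2, 0.0, 0.1]
gripper_width: 85.6
```

```bash
python3 st.py
```

```text
19.5 [560.6 -41.3 190.1] F [-0.2  0.   0.1] J [ 0.222  0.285 -0.256  0.015 -0.976  1.419] w 85.6
xt [ 0.078 -0.997  0.005] zt [ 0.055 -0.    -0.998] jawtilt 0.005 sidetilt -0.055
```

>>> play_rows:
  offset:
    - [1.5,1.5,3]
    - [0,0,0]
  turn: [0,0]

```text
clock: 19.7
position: [562.9, -39.8, 194.4]
ee_rot: [0.734, -0.679, 0.021, -0.019]
contact_force: [1.2, 0.0, -0.3]
gripper_width: 85.4
```

>>> play_rows:
  offset:
    - [0,0,0]
    - [0,0,0]
    - [0,0,0]
    - [0,0,0]
    - [0,0,0]
    - [0,0,0]
    - [0,0,0]
    - [0,0,0]
  turn: [0,0,0,0,0,0,0,0]
  grip: -1

```text
clock: 20.5
position: [563.9, -39.4, 196.4]
ee_rot: [0.734, -0.679, 0.022, -0.021]
contact_force: [0.3, 0.8, -0.2]
gripper_width: 27.9
```

```bash
python3 st.py
```

```text
20.5 [563.9 -39.4 196.4] F [ 0.3  0.8 -0.2] J [ 0.224  0.282 -0.244  0.016 -0.985  1.416] w 27.9
xt [ 0.078 -0.997  0.004] zt [ 0.061  0.    -0.998] jawtilt 0.004 sidetilt -0.061
```

>>> play_rows:
  offset:
    - [0,0,5]
    - [0,0,10]
    - [0,0,15]
    - [0,0,18]
    - [0,0,18]
    - [0,0,5]
    - [0,0,0]
  turn: [0,0,0,0,0,0,0]

```text
clock: 21.2
position: [560.8, -39.6, 268.7]
ee_rot: [0.733, -0.679, 0.019, -0.018]
contact_force: [-0.2, -1.1, -2.3]
gripper_width: 28.4
```

```bash
python3 st.py; python3 tr.py b1; python3 -c "
import cv2;a=cv2.imread('pics/b1.png')[140:320,240:480];cv2.imwrite('pics/b1c.png',cv2.resize(a,(720,540),interpolation=cv2.INTER_CUBIC))"
```

```text
21.2 [560.8 -39.6 268.7] F [-0.2 -1.1 -2.3] J [ 0.224  0.226 -0.13   0.012 -1.163  1.419] w 28.4
xt [ 0.077 -0.997  0.003] zt [ 0.053  0.001 -0.999] jawtilt 0.003 sidetilt -0.053
t 21.2 [560.8 -39.6 268.7] [-0.2 -1.1 -2.3]
vase 0.94 [545. -55. 234.] 94.0 -161.0
beaker 0.72 [669. -88. 145.] 73.0 -61.0
bowl 0.79 [670.  58. 114.] 90.0 66.0
```

View pics/b1c.png

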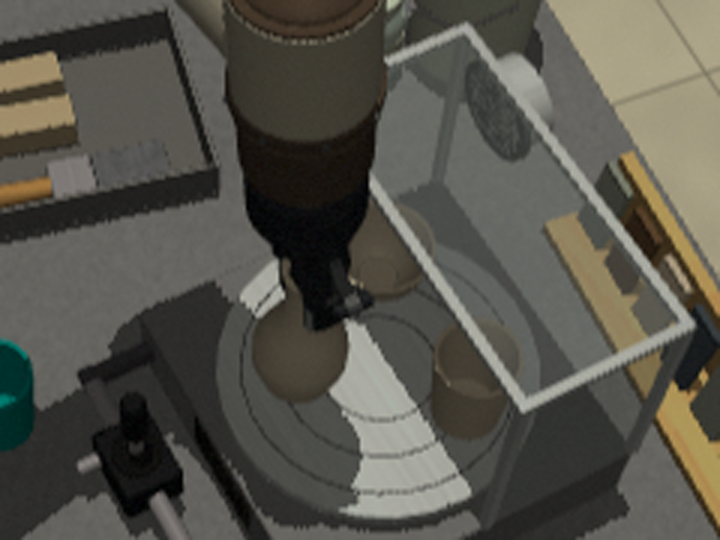

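>>> play_rows:
  offset:
    - [-4,-10,0]
    - [-9,-25,0]
    - [-12,-34,0]
    - [-12,-34,0]
    - [-12,-34,0]
    - [-12,-34,0]
    - [-12,-34,0]
    - [-12,-30,0]
    - [-9,-22,0]
    - [-5,-14,0]
    - [-2,-6,0]
    - [0,0,0]
  turn: [0,0,0,0,0,0,0,0,0,0,0,0]

```text
clock: 22.6
position: [445.5, -330.3, 258.2]
ee_rot: [0.733, -0.68, 0.011, -0.012]
contact_force: [-0.3, -0.7, -1.8]
gripper_width: 28.5
```

```bash
python3 st.py
```

```text
22.6 [ 445.5 -330.3  258.2] F [-0.3 -0.7 -1.8] J [-0.353  0.234 -0.135 -0.015 -1.173  2.006] w 28.5
xt [ 0.076 -0.997 -0.   ] zt [ 0.032  0.003 -0.999] jawtilt -0.0 sidetilt -0.032
```

>>> play_rows:
  offset:
    - [2,0,-10]
    - [2,0,-20]
    - [1,0,-25]
    - [0,0,-25]
    - [0,0,-18]
    - [0,0,-12]
    - [0,0,-6]
    - [0,0,-2]
    - [0,0,0]
  turn: [0,0,0,0,0,0,0,0,0]

```text
clock: 23.5
position: [452.7, -323.0, 131.6]
ee_rot: [0.737, -0.676, 0.01, -0.012]
contact_force: [-0.3, 0.2, -2.4]
gripper_width: 28.5
```

```bash
python3 st.py
```

```text
23.5 [ 452.7 -323.   131.6] F [-0.3  0.2 -2.4] J [-0.337  0.352 -0.309 -0.019 -0.882  2.005] w 28.5
xt [ 0.086 -0.996 -0.002] zt [ 0.031  0.005 -1.   ] jawtilt -0.002 sidetilt -0.031
```

>>> play_rows:
  offset:
    - [0,-3,-4]
    - [0,-2,-3]
    - [0,-1,-2]
    - [0,0,-1.5]
    - [0,0,-1]
    - [0,0,0]
  turn: [0,0,0,0,0,0]

```text
clock: 24.1
position: [454.3, -330.3, 121.7]
ee_rot: [0.737, -0.676, 0.012, -0.013]
contact_force: [-0.5, 0.6, -3.0]
gripper_width: 28.2
```

>>> play_rows:
  offset:
    - [0,0,-2]
    - [0,0,-1.5]
    - [0,0,-1.5]
    - [0,0,0]
  turn: [0,0,0,0]

```text
clock: 24.5
position: [454.5, -330.5, 116.9]
ee_rot: [0.737, -0.676, 0.013, -0.013]
contact_force: [0.1, 0.3, -1.1]
gripper_width: 28.3
```

>>> play_rows:
  offset:
    - [0,0,-1]
    - [0,0,-1]
    - [0,0,0]
  turn: [0,0,0]

```text
clock: 24.8
position: [455.1, -330.7, 117.1]
ee_rot: [0.737, -0.675, 0.014, -0.013]
contact_force: [0.1, -0.3, -2.4]
gripper_width: 28.0
```

```bash
python3 st.py
python3 - <<'E'
from h import *
p,d,K,T=shot('scene','c1'); W=cloud(d,K,T).reshape(-1,3); X,Y,Z=W.T
m=(Z>27)&(Z<110)&(X>405)&(X<500)&(abs(Y+330)<50); q=W[m]; print(m.sum(),q.min(0).round(1),q.max(0).round(1))
c=proj(np.array([454,-330,60]),K,T).astype(int); print(c)
cv2.imwrite('pics/c1c.png',cv2.resize(cv2.imread('pics/c1.png')[c[1]-80:c[1]+60,c[0]-90:c[0]+90],(720,560),interpolation=cv2.INTER_CUBIC))
E
```

```text
24.8 [ 455.1 -330.7  117.1] F [ 0.1 -0.3 -2.4] J [-0.348  0.376 -0.317 -0.019 -0.843  2.018] w 28.0
xt [ 0.087 -0.996  0.002] zt [ 0.038  0.001 -0.999] jawtilt 0.002 sidetilt -0.038
451 [ 407.4 -371.7   27.1] [ 489.4 -288.4  109.8]
[346 421]
```

View pics/c1c.png

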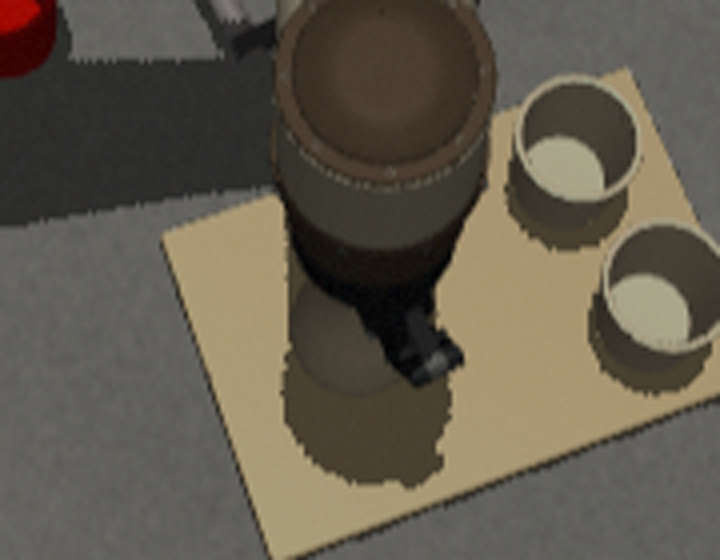

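>>> play_rows:
  offset:
    - [0,0,-1.5]
    - [0,0,-1.5]
    - [0,0,-1]
  turn: [0,0,0]

```text
clock: 25.15
position: [455.7, -331.2, 116.9]
ee_rot: [0.738, -0.675, 0.015, -0.013]
contact_force: [-2.0, 1.6, 5.1]
gripper_width: 28.3
```

>>> play_rows:
  offset:
    - [0,0,-1.5]
    - [0,0,-1.5]
    - [0,0,-1]
  turn: [0,0,0]

```text
clock: 25.45
position: [455.7, -331.0, 116.9]
ee_rot: [0.738, -0.674, 0.016, -0.013]
contact_force: [-2.7, 2.2, 4.4]
gripper_width: 28.1
```

```bash
python3 st.py
```

```text
25.45 [ 455.7 -331.   116.9] F [-2.7  2.2  4.4] J [-0.347  0.375 -0.319 -0.016 -0.838  2.019] w 28.1
xt [ 0.091 -0.996  0.006] zt [ 0.04  -0.002 -0.999] jawtilt 0.006 sidetilt -0.04
```

Standing on the shelf (z stalls at 116.9 with about 7 N of support). Release.

>>> play_rows:
  offset:
    - [0,0,0]
    - [0,0,0]
    - [0,0,0]
    - [0,0,0]
    - [0,0,0]
    - [0,0,0]
    - [0,0,0]
    - [0,0,0]
  turn: [0,0,0,0,0,0,0,0]
  grip: 1

```text
clock: 26.25
position: [456.8, -331.7, 116.4]
ee_rot: [0.738, -0.674, 0.017, -0.013]
contact_force: [0.3, -0.1, -0.6]
gripper_width: 85.7
```

>>> play_rows:
  offset:
    - [0,0,10]
    - [0,0,15]
    - [0,0,25]
    - [0,0,35]
    - [0,0,40]
    - [-10,0,30]
    - [-30,20,10]
    - [-30,30,0]
    - [-20,30,0]
    - [0,0,0]
    - [0,0,0]
  turn: [0,0,0,0,0,0,0,0,0,0,0]

```text
clock: 27.35
position: [362.4, -250.1, 295.9]
ee_rot: [0.738, -0.674, 0.022, -0.014]
contact_force: [0.2, 0.4, 0.2]
gripper_width: 85.5
```

```bash
python3 st.py
python3 - <<'E'
from h import *
for n in('top','scene'):
    p,d,K,T=shot(n,'end_'+n); W=cloud(d,K,T).reshape(-1,3); X,Y,Z=W.T
    for lab,(lo,hi) in dict(lip=(150,166),belly=(45,70)).items():
        m=(Z>lo)&(Z<hi)&(X>400)&(X<510)&(abs(Y+331)<50); q=W[m]
        if m.any(): print(n,lab,m.sum(),((q.min(0)+q.max(0))/2).round(1),q.min(0).round(),q.max(0).round())
    m=(Z>120)&(Z<165)&(X<480)&(X>410)&(Y>-45)&(Y<40)
    if m.any(): print('lever',m.sum(),np.median(W[m],0).round(1))
    for r in silhouettes(n,'cup_a')[:3]:
        w=W[r['mask'].ravel()]; print('cup',round(r['score'],2),np.round(np.nanmedian(w,0)))
a=cv2.imread('pics/end_scene.png')[180:480,240:500]; cv2.imwrite('pics/endc.png',cv2.resize(a,(520,600),interpolation=cv2.INTER_CUBIC))
E
```

```text
27.35 [ 362.4 -250.1  295.9] F [0.2 0.4 0.2] J [-0.236 -0.009 -0.326 -0.004 -1.202  1.899] w 85.5
xt [ 0.09  -0.996  0.013] zt [ 0.051 -0.008 -0.999] jawtilt 0.013 sidetilt -0.05
top lip 164 [ 450.2 -331.   159.7] [ 434. -348.  153.] [ 467. -314.  166.]
top belly 103 [ 449.9 -327.8   57.9] [ 416. -359.   46.] [ 484. -297.   70.]
lever 57 [440.1  -9.8 153.7]
cup 0.69 [ 595. -303.   56.]
cup 0.64 [ 602. -389.   58.]
scene lip 255 [ 450.3 -329.4  160.1] [ 433. -346.  154.] [ 467. -313.  166.]
scene belly 145 [ 449.1 -329.5   57.3] [ 416. -364.   45.] [ 482. -295.   70.]
cup 0.88 [ 608. -374.   59.]
cup 0.67 [ 597. -288.   62.]
```

View pics/endc.png

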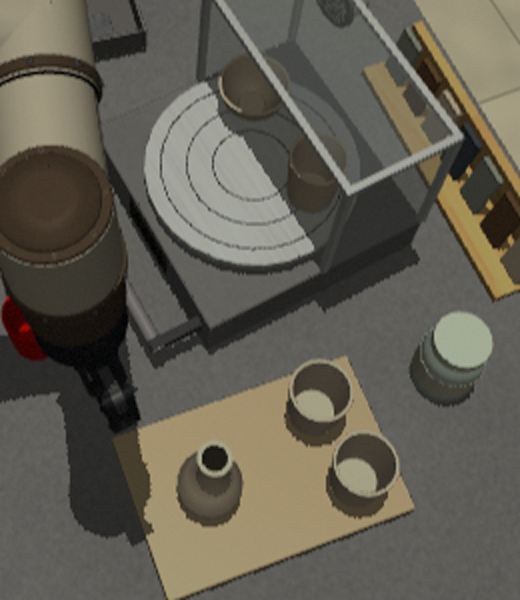

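The picture shows the vase (210,480) upright on the shelf's free end, the cups where they started, the bowl (255,85) and beaker (315,170) upright on the disc, and the gripper clear of everything. Handing in.

```bash
python3 -c "
from bench import arm
print(arm.job_done(), arm.read_state()['clock'])"
```

```text
the job is handed in; nothing more can be done
the job is handed in; nothing more can be done
```

The vase is standing upright on the free end of the kiln shelf, and I handed the job in at about 28 s of the 69 s allowed. The hand-in reports no verdict.

**What I did:**
- I pushed the jog lever left from its right side for about 5 s and eased it back once the vase was at the front. The push force stayed around 5–9 N.
- I then gripped the vase by its neck, lifted it off, lowered it until the shelf bore it (about 7 N), and released it.

**Last checks:**
- **Vase:** its lip is centred at (450, -330) mm, directly above its belly, about 60 mm towards the robot from the shelf's middle. The lip height puts the foot on the shelf surface.
- **Lever:** back upright at its starting position. The finger was always on its right side, moving only left or away, so it was never pushed right.
- **Disc and pots:** the disc is at rest with the bowl and beaker upright on it. Both cups measure within about 1 mm of their starting positions.
- **Robot:** the arm is clear of everything, with no force on the tool.

**Problem along the way:** holding the lever tilted the tool by about 0.09 rad. I corrected this by pressing the closed fingertips against the side of the fixed kiln shelf, at up to about 35 N. Tool tilt across the jaws was near zero afterwards, and a tilt of about 0.05 rad along them remained, which did not affect the grip.

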